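# Plug the unused vacuum port and open the vacuum

## Task

Tighten the loose brass wing plug clockwise, by feel, until it is snug in its tapered thread (about 0.35 newton metres), without overtightening it. Then swing the red lever of the vacuum valve counter-clockwise, fully open, and let go. Leave the black plug, which is tight already, and everything else on the bench as they are.

Things in the scene. Friction and masses are not known exactly. Their poses are not given: they have to be found in the camera images.
- plug_grip (a point): centre of the upright flat wing of the loose BRASS wing plug; x runs along the wing, z up. Wing 42 mm long (x), 10 mm thick (y), 36 mm tall; a neck and a 26 mm wide collar below it; the block's top is 36 mm below this point. Turns on the vertical axis through this point, clockwise from above to tighten, in several grasps. The wing is sprung on the plug (2.5 N m per rad): let go, it springs back up to 0.17 rad; the plug stays
- port_block_mouth (a point): centre of the top of the aluminium block (62 x 62 x 45 mm, bolted down) holding the brass plug, on its axis. Tapered thread, no stopping angle: about 0.05 N m for an unknown 1.2 to 2.7 rad (the wing's direction tells nothing), then 0.12 N m for 0.15 rad, then the taper wedges: 0.22 N m, rising 0.5 N m per rad. Snug from 0.30 N m, overtightened at 0.45
- plug_tip (a point): buried lower end of the brass plug's taper, 30 mm down inside the block, out of sight. As the thread runs in and wedges, this end creeps sideways in its hole (along the block's y) by a fraction of a millimetre: -0.19 mm when snug, -0.41 mm when overtightened; finer than the pose readings, so the torque must be felt
- tight_plug_grip (a point): centre of the wing of the BLACK plastic wing plug, of the same shape and size, in another aluminium block; it is already tight and must be left as it is
- tight_plug (a joint): angle the black plug has been turned from its start (rad, 0 at the start)
- lever_knob (a point): centre of the upright round red knob (16 mm diameter, reaching 18 mm above this point and 25 mm below it to the lever bar) at the end of the valve's red lever, 65 mm from the pivot
- valve_pivot (a point): on the vertical axis of the red lever of the vacuum valve (grey block, 50 x 50 x 44 mm, bolted down), at the underside of the lever; the knob's centre is 33 mm higher. The block has a white dot at the shut corner and a green dot at the open corner
- lever (a joint): angle of the red lever: 0 shut (white dot), growing counter-clockwise seen from above to its stop at 1.57 rad, fully open (green dot). Starts at 0 to 0.2. Stiff with friction, about 0.12 N m; stays where it is left
- breadboard: fixed aluminium plate 340 x 780 mm, 12 mm thick, on the bench under blocks and valve; origin at the centre of its underside
- spare_plug: bystander: small loose brass taper plug, 28 mm wide, 30 mm tall, standing; origin under its centre
- pen: bystander: blue pen, 130 mm long
- solvent: bystander: white bottle with blue cap, 60 mm wide, 130 mm tall; origin under its centre
- spanner: bystander: steel spanner lying flat
- wafer_jar: bystander: clear jar with grey lid, 72 mm wide, 50 mm tall; origin under its centre
- cup: bystander: white cup 70 mm wide, 60 mm tall; origin under its centre

How it is judged:
By the outcome, as a careful person would: the job done as asked, in the order asked, and still so for the second after the job is handed in, with the robot touching nothing.
It also fails if it takes over 72 s, if anything falls off the work surface, if the arm or the gripper's body presses on something with over 40 N, if the wrist force passes 120 N, or if a joint passes its speed limit or range.

## Robot

A 6-joint arm with a two-finger parallel gripper is mounted at the origin on the work surface. World frame = base frame: x ahead of the robot, y to its left, z up, the work surface at z = 0. Lengths are in m, angles in rad, forces in N, time in s.
With the tool pointing down it reaches from about 0.4 to 0.825 m from the base axis. Payload 7 kg.
Tool frame: the origin (TCP) lies between the finger pads; the fingertips stand 22 mm ahead of it and the grasp point (between the pads) lies 3 mm ahead of it; z points along the fingers, x is the direction in which the jaws open and shut, and the axes are right-handed (so a half turn about z gives the same grasp; the last joint's range is limited). The gripper opens to 88 mm and grips with 3 to 60 N. Pads are 19 mm wide; open, the fingers measure 130 mm over their backs; the gripper's body (78 mm by 193 mm) begins 47 mm behind the grasp point.
Start: joints at [-1, 0.359, 0.012, 0, -1.224, -0.288], TCP at [0.188, -0.648, 0.212] pointing down, gripper open.
Joint ranges: [-3.07, 3.07], [-1.43, 2.12], [-1.02, 1.25], [-3.03, 1.67], [-3.05, -0], [-3.03, 3.03]. Speed limits (rad/s): [2.39, 2.39, 3.01, 3.14, 3.14, 3.14].

## Interface

Orientations are given as a rotation vector (axis times angle).
In Python, from bench import * gives the robot as it stands.
- The arm moves only by the tool jog_arm, never from a script. Its argument "steps" is a list of rows, each a list of 2 entries, a list of its own where there are three numbers: the shift along the tool's x, y, z in m, then the turn, a rotation vector about the tool's x, y, z in rad. In form: [[[x, y, z], [wx, wy, wz]], ...]. A call has 1 to 10 rows; each row is the pose to reach, as a shift and turn from the pose commanded when the call began, along the tool's axes at that moment; what a row does not reach only later rows make up. A row lasts 1/10 s, in which the tool goes at most 50 mm and 8.59 degrees, less where a joint would pass 70% of its speed; a pose out of reach is approached as far as the arm can. A call with a gripper value outside its range is refused whole. "claw" is the opening, from 0 (shut) to 1 (fully open), set as the call begins (left out, the last holds). The fingers move at their own pace and stop on an object; "force" is the grip in N (left out, the last holds). Time passes only in rows, so rows that repeat a pose let the fingers close. It gives the time, the measured TCP pose, the force and the opening at its end, in the units of the state.
- read_state(): the state, without advancing time (a new reading comes with each control period).
- read_camera(name): name is "side" or "top"; returns a dict with "pixels" (480x640x3 uint8, red, green, blue), "K" (3x3 intrinsics, pixels), "eye" and "orientation" of the camera in the world. Camera axes: x right, y down, z forward; pixel columns grow to the right and rows downward; lengths in m; the calibration is good to about 2 mm. A picture is of the moment at which its call begins. There is no depth.
- sign_off(): hands the job in, once; it reports no verdict.
The state is a dict: "t": time; "q": joint angles; "qvel": joint speeds; "tau": joint torques, N m; "position": TCP position; "ee_rot": TCP orientation; "wrist_force": force on the tool from outside, world axes, zero at the start; "moment": the same for the moment, N m; "width": finger opening in m.
Only numpy, scipy, OpenCV 4.12 (cv2) and the standard library are available. Lean on these libraries where they do the work, as an engineer would, in place of code of your own. Each camera call takes 0.05 s, during which the arm holds its last target.

## Working session

There is one attempt and no reset: what is moved stays moved. The work goes in short steps, Python scripts to look and compute and a tool call to move; the robot and the scene stay as the last step left them, time stands still between calls to the robot, and variables do not carry over. Pictures are saved under pics/ and viewed, and the job is handed in when it is done.

Besides the shell and the picture viewer there is one more tool, called by a JSON object that holds its "method" and its "body". jog_arm: Moves the arm, as the interface text tells. Its arguments: {"type":"object","properties":{"steps":{"type":"array","items":{"type":"array"}},"claw":{"type":"number"},"force":{"type":"number"}},"required":["steps"]}

```bash
ls; mkdir -p pics; python3 - <<'E'
from bench import *
import cv2
s=read_state()
for k,v in s.items(): print(k,v)
for n in("side","top"):
    c=read_camera(n); print(n,c["K"],c["eye"],c["orientation"])
    cv2.imwrite(f"pics/{n}0.png",c["pixels"][:,:,::-1])
E
```

```text
pics
t 0.0
q [-9.99894487e-01  3.59424266e-01  1.10494982e-02 -3.62877270e-04
 -1.22411543e+00 -2.88103499e-01]
qvel [ 0.00016476  0.00073912  0.00141335  0.0003103  -0.00039391 -0.00045123]
tau [-2.40064801e-03 -5.82717848e+01  2.93063021e+01  6.99699238e+00
  7.01095909e-03 -1.50698093e-04]
position [ 0.18818199 -0.64768802  0.21069218]
ee_rot [-1.88547976e+00 -2.51104392e+00 -1.42875150e-03]
wrist_force [ 0.07008059  0.1455379  -0.79905869]
moment [-0.0542475   0.00089281  0.03513917]
width 0.08752168857437558
side [[444.49996254   0.         316.5928999 ]
 [  0.         444.49996254 237.73639851]
 [  0.           0.           1.        ]] [0.03386928 0.82697429 0.93304909] [-0.79718035  2.51779086 -1.20218641]
top [[526.66400594   0.         321.65333878]
 [  0.         526.66400594 243.52539361]
 [  0.           0.           1.        ]] [0.38894979 0.00986216 1.4022346 ] [-2.16120016  2.10685217 -0.17917297]
```

View pics/top0.png

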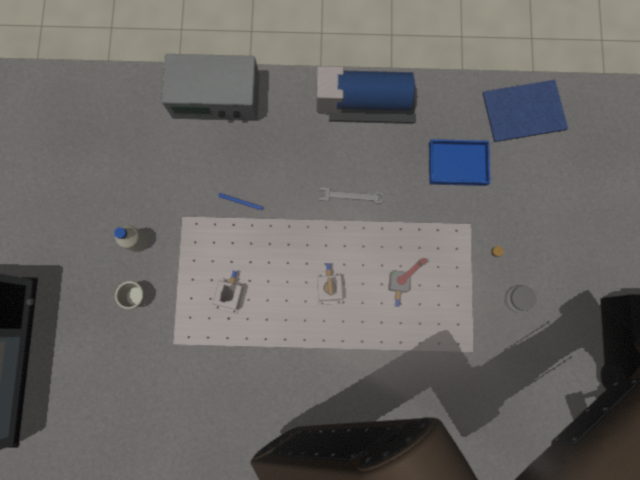

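View pics/side0.png

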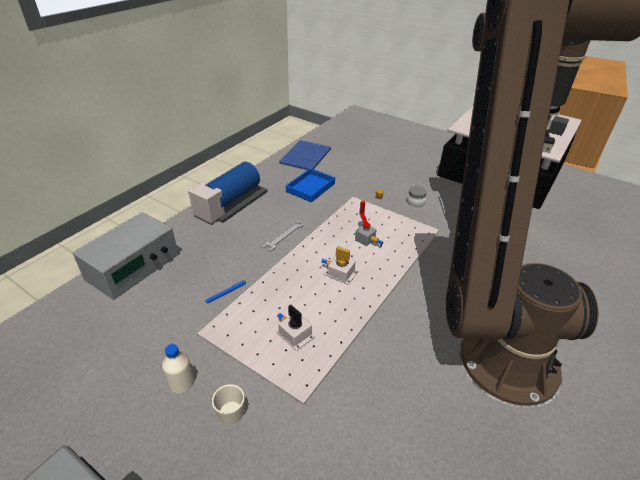

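The top view shows the brass plug near (330,287), the black plug near (227,294), and the valve near (400,281) with its knob near (424,261). I'll zoom in on those.

```bash
python3 - <<'E'
import cv2,numpy as np
t=cv2.imread("pics/top0.png"); s=cv2.imread("pics/side0.png")
def crop(im,x,y,w,h,f): return cv2.resize(im[y:y+h,x:x+w],None,fx=f,fy=f,interpolation=cv2.INTER_CUBIC)
a=crop(t,305,255,40,55,10);b=crop(t,380,250,55,60,8)
H=max(a.shape[0],b.shape[0]);c=np.zeros((H,a.shape[1]+b.shape[1]-0,3),np.uint8);c[:a.shape[0],:a.shape[1]]=a;c[:b.shape[0],a.shape[1]:]=b
c=np.clip(c*1.4,0,255).astype(np.uint8)
cv2.imwrite("pics/tz.png",c[:600,:800] if c.shape[1]>800 else c); print(c.shape)
cv2.imwrite("pics/sz.png",np.clip(crop(s,315,195,80,95,6)*1.2,0,255).astype(np.uint8))
E
```

```text
(550, 840, 3)
```

View pics/tz.png

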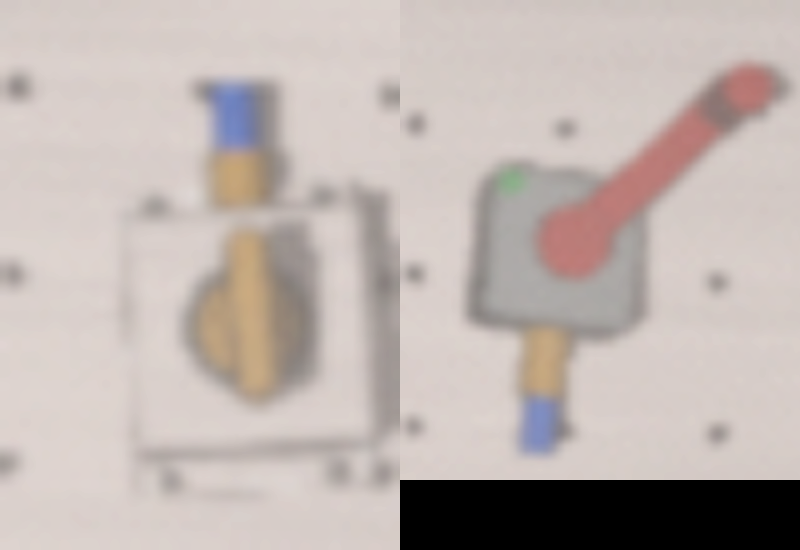

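View pics/sz.png

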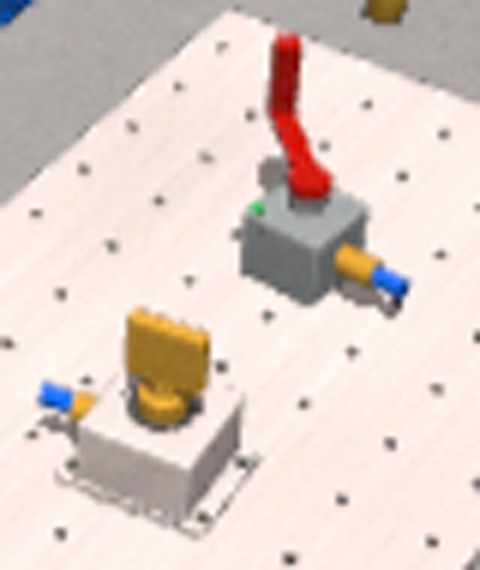

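```bash
cat > h.py <<'E'
import numpy as np,cv2
from scipy.spatial.transform import Rotation as R
from bench import *
def cams():
    return {n:read_camera(n) for n in("side","top")}
def ray(c,u,v):
    return R.from_rotvec(c["orientation"]).apply(np.linalg.inv(c["K"])@[u,v,1])
def atz(c,u,v,z):
    d=ray(c,u,v); return np.array(c["eye"])+d*(z-c["eye"][2])/d[2]
def proj(c,p):
    q=R.from_rotvec(c["orientation"]).inv().apply(np.array(p)-c["eye"]); q=c["K"]@q; return q[:2]/q[2]
def tri(c1,a,c2,b):
    d1,d2=ray(c1,*a),ray(c2,*b);A=np.c_[d1,-d2];s=np.linalg.lstsq(A,np.array(c2["eye"])-c1["eye"],rcond=None)[0]
    p,q=np.array(c1["eye"])+s[0]*d1,np.array(c2["eye"])+s[1]*d2
    return (p+q)/2,np.linalg.norm(p-q)
E
python3 - <<'E'
from h import *
np.set_printoptions(precision=4,suppress=True)
c=cams();T,S=c["top"],c["side"]
tp=lambda X,Y,f,x0,y0:((X+.5)/f-.5+x0,(Y+.5)/f-.5+y0)
def t1(X,Y):return tp(X,Y,10,305,255)
def t2(X,Y):return tp(X-400,Y,8,380,250)
def sd(X,Y):return tp(X,Y,6,315,195)
a=atz(T,*t1(246,230),.111);b=atz(T,*t1(259,402),.111);print("wing ends",a,b,np.linalg.norm(a-b),(a+b)/2)
corn=[(125,212),(358,190),(378,443),(138,455)]
P=[atz(T,*t1(*k),.057) for k in corn];print("block",P,np.mean(P,0))
w=(a+b)/2;q=proj(S,w);print("side pred wing top",[(q[0]-315+.5)*6-.5,(q[1]-195+.5)*6-.5])
print("wing tri far corner",tri(T,t1(246,230),S,sd(130,313)),"near",tri(T,t1(259,402),S,sd(207,336)))
print("knob top",tri(T,t2(752,85),S,sd(288,40)))
print("pivot top",tri(T,t2(575,240),S,sd(310,180)))
print("knob at .12",atz(T,*t2(752,85),.12),"hub at .068",atz(T,*t2(575,240),.068))
print("green",tri(T,t2(513,181),S,sd(258,209)))
P=[atz(T,*t2(*k),.056) for k in [(485,170),(645,180),(635,330),(475,315)]];print("vblock",P,np.mean(P,0))
E
```

```text
wing ends [ 0.5226 -0.0082  0.111 ] [ 0.4805 -0.0124  0.111 ] 0.04232397237033989 [ 0.5016 -0.0103  0.111 ]
block [array([0.532 , 0.0221, 0.057 ]), array([ 0.5392, -0.0375,  0.057 ]), array([ 0.4747, -0.0438,  0.057 ]), array([0.4701, 0.0172, 0.057 ])] [ 0.504  -0.0105  0.057 ]
side pred wing top [np.float64(173.22746369470667), np.float64(328.92812535679)]
wing tri far corner (array([ 0.5233, -0.0079,  0.1115]), np.float64(0.001665055349586717)) near (array([ 0.4818, -0.0115,  0.1154]), np.float64(0.003636360409150115))
knob top (array([ 0.571 , -0.2385,  0.1208]), np.float64(0.0016918177445042286))
pivot top (array([ 0.5263, -0.1912,  0.0758]), np.float64(0.001013928546420937))
knob at .12 [ 0.5704 -0.239   0.12  ] hub at .068 [ 0.5266 -0.1926  0.068 ]
green (array([ 0.5465, -0.174 ,  0.0579]), np.float64(0.0008629396650276759))
vblock [array([ 0.5497, -0.1655,  0.056 ]), array([ 0.5478, -0.2169,  0.056 ]), array([ 0.4995, -0.2135,  0.056 ]), array([ 0.503 , -0.1624,  0.056 ])] [ 0.525  -0.1896  0.056 ]
```

{"method": "jog_arm", "body": {"steps": [[[0.26, 0.24, 0], [0, 0, -0.75]], [[0.26, 0.24, 0], [0, 0, -0.75]], [[0.26, 0.24, 0], [0, 0, -0.75]], [[0.26, 0.24, 0], [0, 0, -0.75]], [[0.26, 0.24, 0], [0, 0, -0.75]], [[0.26, 0.24, 0], [0, 0, -0.75]], [[0.26, 0.24, 0], [0, 0, -0.75]], [[0.26, 0.24, 0], [0, 0, -0.75]], [[0.26, 0.24, 0], [0, 0, -0.75]]], "claw": 1}}

```text
t: 1.1
position: [0.3471, -0.3303, 0.212]
ee_rot: [0.829, 3.029, -0.0]
wrist_force: [-0.8, -0.2, 0.7]
width: 0.0875
```

```bash
cat >> h.py <<'E'
def go(p,yaw=None,show=True):
    "print tool shift to reach world p, with turn so that tool x has yaw (mod 2pi printed)"
    s=read_state();M=R.from_rotvec(s["ee_rot"]);x=M.as_matrix()[:,0];y0=np.arctan2(x[1],x[0])
    print("t",round(s["t"],2),"q",np.round(s["q"],3),"pos",np.round(s["position"],4),"yawx",round(y0,4),"z",np.round(M.as_matrix()[:,2],4),"F",np.round(s["wrist_force"],2),"M",np.round(s["moment"],3),"w",round(s["width"],4))
    if p is not None: print("shift",np.round(M.inv().apply(np.array(p)-s["position"]),4))
    if yaw is not None: print("turn wz",round(-(yaw-y0),4))
E
python3 -c "
from h import *
go([.502,-.0105,.2],1.668)"
```

```text
t 1.1 q [-0.349  0.03  -0.404  0.    -1.135 -0.186] pos [ 0.3471 -0.3303  0.212 ] yawx 2.6072 z [ 8.e-04 -3.e-04 -1.e+00] F [-0.78 -0.19  0.68] M [ 0.045  0.11  -0.007] w 0.0875
shift [0.0296 0.3542 0.0121]
turn wz 0.9392
```

{"method": "jog_arm", "body": {"steps": [[[0.03, 0.354, 0], [0, 0, -1.5]], [[0.03, 0.354, 0], [0, 0, -1.5]], [[0.03, 0.354, 0], [0, 0, -1.5]], [[0.03, 0.354, 0], [0, 0, -1.5]], [[0.03, 0.354, 0], [0, 0, -1.5]], [[0.03, 0.354, 0], [0, 0, -1.5]], [[0.03, 0.354, 0], [0, 0, -1.5]], [[0.03, 0.354, 0], [0, 0, -1.5]], [[0.03, 0.354, 0], [0, 0, -1.5]], [[0.03, 0.354, 0], [0, 0, -1.5]]]}}

```text
t: 2.1
position: [0.5023, -0.013, 0.2111]
ee_rot: [1.46, -2.78, -0.0]
wrist_force: [0.2, -0.3, 0.7]
width: 0.0874
```

```bash
python3 -c "
from h import *
go([.502,-.0105,.18],1.668-3.1416)"
```

```text
t 2.1 q [ 0.366  0.073 -0.36   0.    -1.139  0.601] pos [ 0.5023 -0.013   0.2111] yawx -2.1742 z [-1.1e-03 -6.0e-04 -1.0e+00] F [ 0.2  -0.32  0.66] M [-0.045  0.184  0.041] w 0.0874
shift [-0.0019  0.0016  0.0311]
turn wz -0.7006
```

{"method": "jog_arm", "body": {"steps": [[[0, 0, 0.03], [0, 0, -0.7]], [[0, 0, 0.03], [0, 0, -0.7]], [[0, 0, 0.03], [0, 0, -0.7]], [[0, 0, 0.03], [0, 0, -0.7]], [[0, 0, 0.03], [0, 0, -0.7]], [[0, 0, 0.03], [0, 0, -0.7]]]}}

```text
t: 2.7
position: [0.5021, -0.0136, 0.1813]
ee_rot: [2.319, -2.118, -0.0]
wrist_force: [-1.1, 0.3, -0.6]
width: 0.0876
```

```bash
python3 -c "
from h import *
go([.502,-.0105,.099],1.668-3.1416)
c=read_camera('side')
cv2.imwrite('pics/s1.png',cv2.resize(c['pixels'][160:310,280:430,::-1],None,fx=4,fy=4,interpolation=cv2.INTER_CUBIC))
go([.502,-.0105,.099],1.668-3.1416)
"
```

```text
t 2.7 q [ 0.365  0.097 -0.406  0.    -1.069  1.296] pos [ 0.5021 -0.0136  0.1813] yawx -1.4803 z [-7.e-04 -4.e-04 -1.e+00] F [-1.07  0.28 -0.65] M [-0.09   0.108 -0.03 ] w 0.0876
shift [-0.0031 -0.0003  0.0823]
turn wz -0.0067
t 2.75 q [ 0.365  0.097 -0.406  0.    -1.069  1.293] pos [ 0.502  -0.0134  0.1814] yawx -1.4838 z [-6.e-04 -3.e-04 -1.e+00] F [-0.17  0.29  0.57] M [-0.052  0.114 -0.019] w 0.0874
shift [-0.0029 -0.0003  0.0824]
turn wz -0.0102
```

View pics/s1.png

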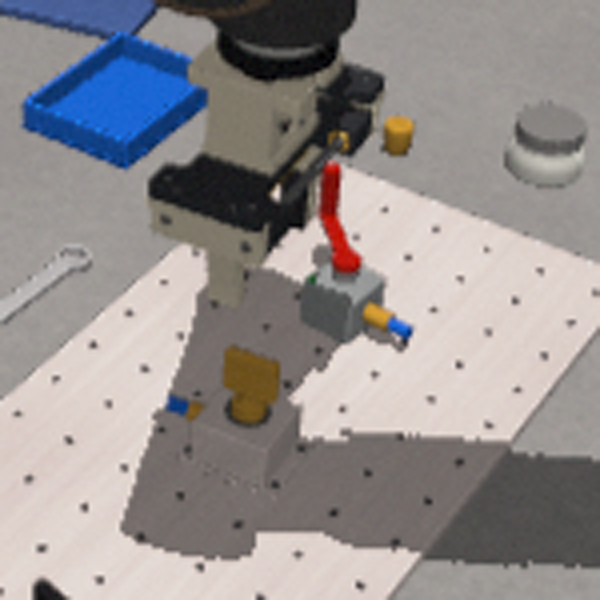

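The gripper is above the wing with its jaws across it. I'll descend and take a force baseline with the fingers open.

{"method": "jog_arm", "body": {"steps": [[[-0.003, 0, 0.04], [0, 0, -0.01]], [[-0.003, 0, 0.07], [0, 0, -0.01]], [[-0.003, 0, 0.082], [0, 0, -0.01]], [[-0.003, 0, 0.082], [0, 0, -0.01]]]}}

```text
t: 3.15
position: [0.5007, -0.01, 0.0983]
ee_rot: [2.326, -2.107, -0.002]
wrist_force: [1.1, -0.9, 0.8]
width: 0.0878
```

```bash
cat >> h.py <<'E'
def avg(n=12):
    F=[];M=[];T=[];Q=[];Y=[]
    for i in range(n):
        read_camera("top"); s=read_state(); F.append(s["wrist_force"]);M.append(s["moment"]);T.append(s["tau"]);Q.append(s["q"])
        x=R.from_rotvec(s["ee_rot"]).as_matrix()[:,0];Y.append(np.arctan2(x[1],x[0]))
    f=lambda a:np.round(np.mean(a,0),3)
    print("t",round(s["t"],2),"F",f(F),"M",f(M),"sdM",np.round(np.std(M,0),3),"tau6",f(T)[5],"sd",np.round(np.std(T,0)[5],4),"q6",f(Q)[5],"yaw",f(Y),"pos",np.round(s["position"],4),"w",round(s["width"],4))
E
python3 -c "
from h import *
avg()"
```

```text
t 3.75 F [-0.132 -0.088 -0.029] M [-0.097  0.135 -0.007] sdM [0.03  0.046 0.027] tau6 -0.01 sd 0.0083 q6 1.298 yaw -1.47 pos [ 0.5017 -0.0091  0.0999] w 0.0875
```

{"method": "jog_arm", "body": {"steps": [[[0, 0, 0], [0, 0, 0]], [[0, 0, 0], [0, 0, 0]], [[0, 0, 0], [0, 0, 0]], [[0, 0, 0], [0, 0, 0]], [[0, 0, 0], [0, 0, 0]], [[0, 0, 0], [0, 0, 0]], [[0, 0, 0], [0, 0, 0]], [[0, 0, 0], [0, 0, 0]], [[0, 0, 0], [0, 0, 0]], [[0, 0, 0], [0, 0, 0]]], "claw": 0, "force": 55}}

```text
t: 4.75
position: [0.5016, -0.0092, 0.0997]
ee_rot: [2.331, -2.106, 0.0]
wrist_force: [-0.1, 0.5, -1.2]
width: 0.0128
```

```bash
python3 -c "
from h import *
avg()"
```

```text
t 5.35 F [-0.135 -0.154 -0.056] M [-0.103  0.158  0.002] sdM [0.032 0.036 0.031] tau6 -0.0 sd 0.0001 q6 1.298 yaw -1.47 pos [ 0.5016 -0.0092  0.0997] w 0.0007
```

```bash
python3 -c "
from h import *
c=cams()
a=cv2.resize(c['side']['pixels'][200:320,280:400,::-1],None,fx=5,fy=5,interpolation=cv2.INTER_CUBIC)
cv2.imwrite('pics/s2.png',a)
cv2.imwrite('pics/t2.png',cv2.resize(c['top']['pixels'][200:320,260:420,::-1],None,fx=5,fy=5,interpolation=cv2.INTER_CUBIC))
print(proj(c['top'],[.5016,-.0092,.1]),proj(c['side'],[.5016,-.0092,.1]))
"
```

```text
[329.27445438 286.48145291] [343.01706863 252.52667007]
```

View pics/s2.png

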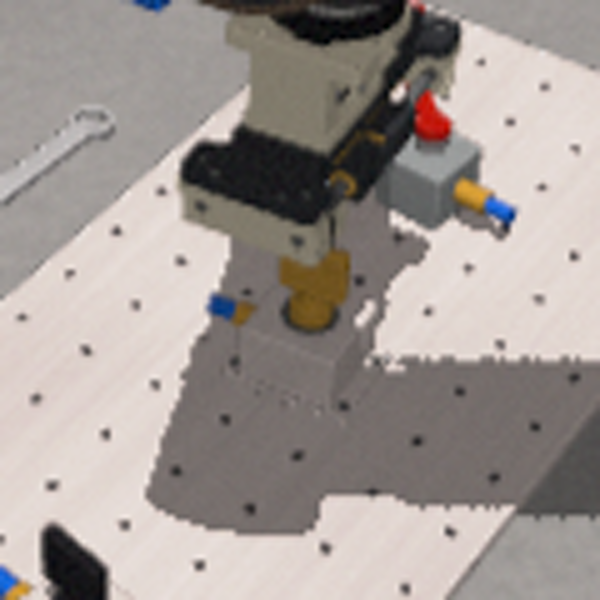

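View pics/t2.png

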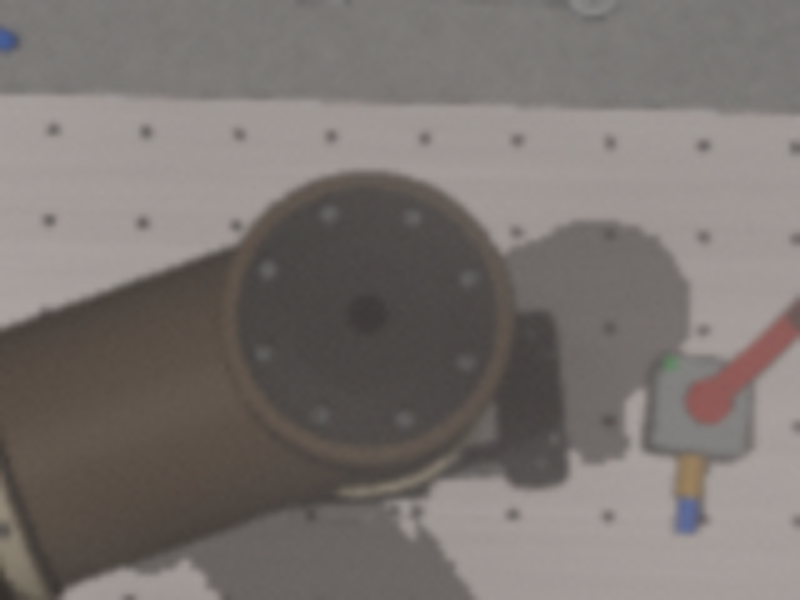

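```bash
python3 -c "
from h import *
c=cams();S=c['side']
a=cv2.resize(S['pixels'][215:285,300:380,::-1],None,fx=10,fy=8.5,interpolation=cv2.INTER_CUBIC)
a=cv2.resize(S['pixels'][215:275,300:380,::-1],None,fx=10,fy=10,interpolation=cv2.INTER_CUBIC)
a=np.clip(a.astype(float)*1.8,0,255).astype(np.uint8)
for p,col in (([.5016,-.0092,.1],(0,0,255)),([.5016,-.0092,.078],(0,255,0)),([.5016,-.0092,.147],(255,0,0)),([.5016,-.0092,.111],(255,0,255))):
    q=(proj(S,p)-[300,215])*10; cv2.circle(a,tuple(int(v) for v in q),4,col,-1); print(q)
cv2.imwrite('pics/s3.png',a)
"
```

```text
[430.17068626 375.26670073]
[425.90425878 432.75816762]
[439.60716899 248.10709515]
[432.33927321 346.04430193]
```

View pics/s3.png

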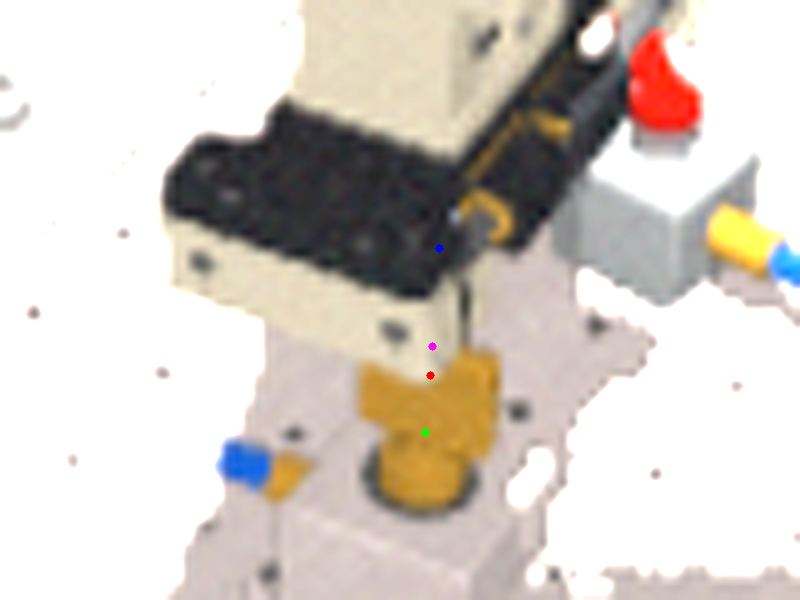

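```bash
python3 -c "
from h import *
c=cams();S=c['side']
for y in (.044,.065):
  for x in (-.0095,.0095): print('s1 fingertip',(proj(S,[.502+x,-.0136+y,.1593])-[280,160])*4)
s=read_state();M=R.from_rotvec(s['ee_rot']).as_matrix();p=s['position']
for x in(-.0965,.0965):
  for y in (-.039,.039): print('body corner',x,y,np.round((proj(S,p+M@[x,y,-.044])-[300,215])*10))
"; python3 - <<'E'
import cv2
a=cv2.imread('pics/s1.png')
cv2.imwrite('pics/s1z.png',cv2.convertScaleAbs(cv2.resize(a[130:430,120:420],None,fx=2,fy=2),alpha=1.6))
E
```

```text
s1 fingertip [237.30683615 340.49887788]
s1 fingertip [213.68599727 329.90900599]
s1 fingertip [220.45310191 356.97753671]
s1 fingertip [196.68047933 346.15501725]
body corner -0.0965 -0.039 [149. 410.]
body corner -0.0965 0.039 [410. 510.]
body corner 0.0965 -0.039 [464.  36.]
body corner 0.0965 0.039 [706. 117.]
```

View pics/s1z.png

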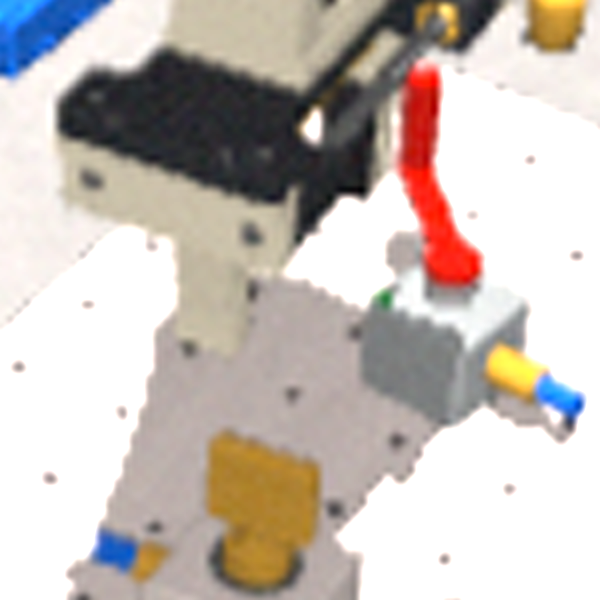

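```bash
python3 -c "
from h import *
c=cams();S=c['side'];T=c['top']
print('base',proj(S,[0,0,0]),proj(S,[0,0,.1]))
p=read_state()['position']
for z in (.1,.2,.3,.4,.5,.6): print(z,proj(T,[p[0],p[1],z]),proj(S,[p[0],p[1],z]))
print('board corners top',[np.round(atz(T,u,v,.012),3) for u,v in ((181,217),(471,224),(473,352),(174,345))])
print('board corners side',[np.round(atz(S,u,v,.012),3) for u,v in ((200,333),(353,197),(438,232),(305,402))])
cv2.imwrite('pics/s4.png',S['pixels'][:,:,::-1]);cv2.imwrite('pics/t4.png',T['pixels'][:,:,::-1])
"
```

```text
base [509.47890192 362.32994542] [521.94082849 336.95226493]
0.1 [329.2702217  286.47290791] [343.00881894 252.52589694]
0.2 [329.99638327 282.70772305] [345.0721177  224.71640182]
0.3 [330.85207505 278.2709174 ] [347.36453215 193.81884617]
0.4 [331.87534854 272.96519208] [349.92646836 159.28862984]
0.5 [333.12077735 266.50758004] [352.80842702 120.44509595]
0.6 [334.66951674 258.4772871 ] [356.07436582  76.4262119 ]
board corners top [array([0.687, 0.394, 0.012]), array([ 0.687, -0.389,  0.012]), array([ 0.349, -0.386,  0.012]), array([0.347, 0.388, 0.012])]
board corners side [array([0.683, 0.386, 0.012]), array([ 0.686, -0.384,  0.012]), array([ 0.348, -0.373,  0.012]), array([0.349, 0.387, 0.012])]
```

View pics/s4.png

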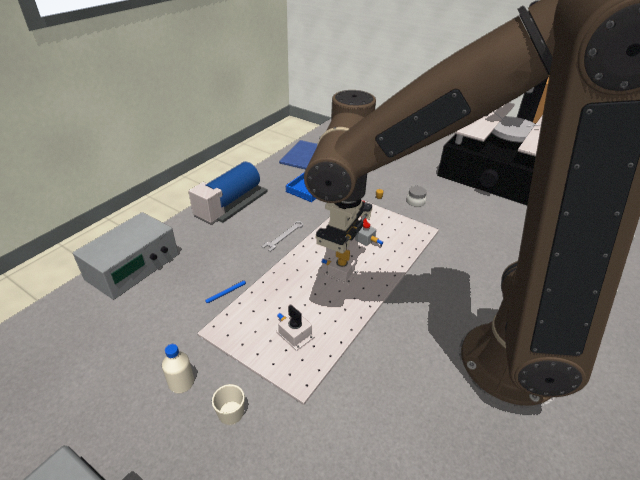

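View pics/t4.png

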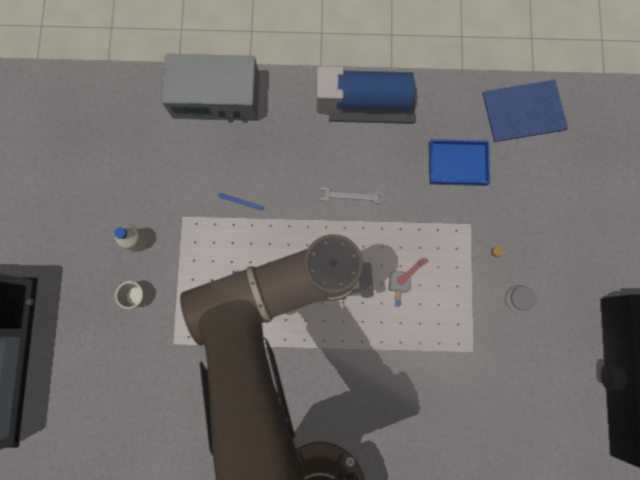

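The fingers closed on nothing (width 0.7 mm). In the pictures the fingertips end just above the wing, about 36 mm higher than the stated tool geometry predicts. The lateral axis agrees with both cameras. I'll open, lower a little and look.

{"method": "jog_arm", "body": {"steps": [[[0, 0, 0], [0, 0, 0]], [[0, 0, 0], [0, 0, 0]], [[0, 0, 0], [0, 0, 0]], [[0, 0, 0], [0, 0, 0]], [[0, 0, 0], [0, 0, 0]], [[0, 0, 0], [0, 0, 0]], [[0, 0, 0], [0, 0, 0]], [[0, 0, 0], [0, 0, 0]]], "claw": 0.7}}

```text
t: 6.55
position: [0.5016, -0.0092, 0.0997]
ee_rot: [-2.331, 2.106, -0.0]
wrist_force: [0.4, 0.4, -0.6]
width: 0.0579
```

```bash
cat >> h.py <<'E'
def pic(name,u=300,v=215,w=80,h=60,f=10,cam="side",g=1.8):
    c=read_camera(cam);a=cv2.resize(c["pixels"][v:v+h,u:u+w,::-1],None,fx=f,fy=f,interpolation=cv2.INTER_CUBIC)
    cv2.imwrite("pics/"+name,np.clip(a.astype(float)*g,0,255).astype(np.uint8));return c
E
python3 -c "
from h import *
S=pic('s5.png')
go(None)
s=read_state();M=R.from_rotvec(s['ee_rot']).as_matrix();p=s['position'];w=s['width']/2
for x in(-w,-w-.02):
  for y in (-.0095,.0095): print('tip',x,y,np.round((proj(S,p+M@[x,y,.022])-[300,215])*10))
"
```

```text
t 6.6 q [ 0.374  0.181 -0.517 -0.    -0.873  1.298] pos [ 0.5016 -0.0092  0.0996] yawx -1.4696 z [-0.  0. -1.] F [-0.17  0.69  0.35] M [-0.141  0.171 -0.018] w 0.0598
tip -0.029903901530164412 -0.0095 [349. 483.]
tip -0.029903901530164412 0.0095 [409. 506.]
tip -0.04990390153016441 -0.0095 [317. 525.]
tip -0.04990390153016441 0.0095 [377. 548.]
```

View pics/s5.png

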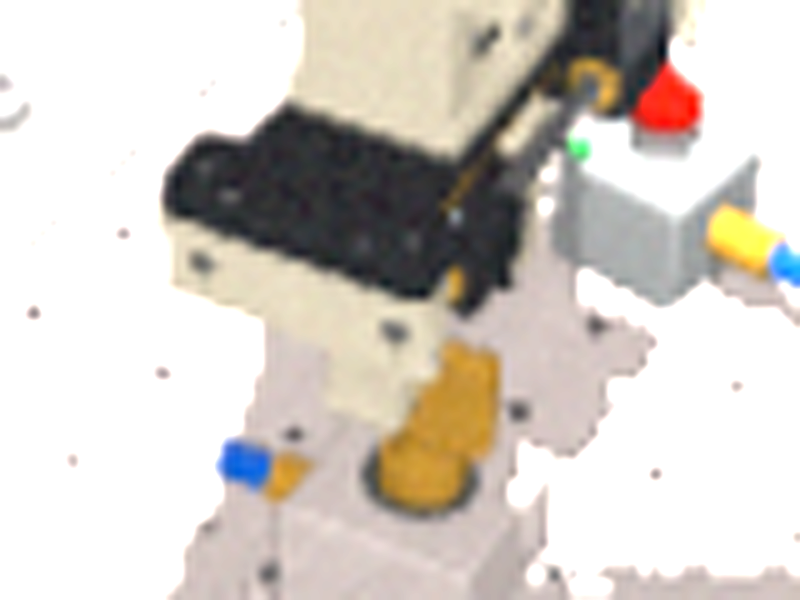

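The near fingertip ends at about (365,418), level with the wing's top. The tool therefore really is 35–40 mm higher than the reading suggests. I'll lower it in stages.

{"method": "jog_arm", "body": {"steps": [[[0, 0, 0.01], [0, 0, 0]], [[0, 0, 0.02], [0, 0, 0]], [[0, 0, 0.025], [0, 0, 0]], [[0, 0, 0.025], [0, 0, 0]]]}}

```text
t: 7.0
position: [0.5007, -0.0095, 0.0733]
ee_rot: [2.329, -2.105, -0.002]
wrist_force: [0.2, -0.1, -0.3]
width: 0.0614
```

```bash
python3 -c "
from h import *
S=pic('s6.png')
go(None)
s=read_state();M=R.from_rotvec(s['ee_rot']).as_matrix();p=s['position'];w=s['width']/2
for x in(-w,-w-.01):
  for y in (-.0095,.0095): print('tip',x,y,np.round((proj(S,p+M@[x,y,.022])-[300,215])*10))
"
```

```text
t 7.05 q [ 0.374  0.215 -0.547 -0.    -0.811  1.298] pos [ 0.5012 -0.0094  0.0739] yawx -1.4696 z [-1.5e-03 -6.0e-04 -1.0e+00] F [ 0.03 -0.52  0.91] M [-0.111  0.112  0.065] w 0.0615
tip -0.030746464734652302 -0.0095 [346. 551.]
tip -0.030746464734652302 0.0095 [405. 574.]
tip -0.0407464647346523 -0.0095 [330. 572.]
tip -0.0407464647346523 0.0095 [389. 595.]
```

View pics/s6.png

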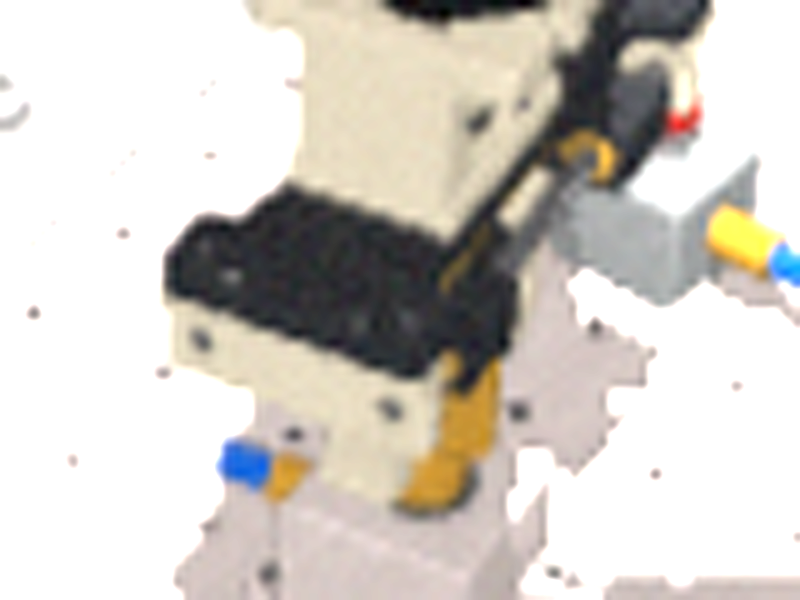

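The tip is now at about z≈0.085, roughly 10 mm above the block. I'll go 5 mm lower and close.

{"method": "jog_arm", "body": {"steps": [[[0, 0, 0.005], [0, 0, 0]], [[0, 0, 0.005], [0, 0, 0]]]}}

```text
t: 7.25
position: [0.5014, -0.0092, 0.0692]
ee_rot: [2.331, -2.106, -0.001]
wrist_force: [0.0, 0.3, -0.9]
width: 0.0613
```

{"method": "jog_arm", "body": {"steps": [[[0, 0, 0], [0, 0, 0]], [[0, 0, 0], [0, 0, 0]], [[0, 0, 0], [0, 0, 0]], [[0, 0, 0], [0, 0, 0]], [[0, 0, 0], [0, 0, 0]], [[0, 0, 0], [0, 0, 0]], [[0, 0, 0], [0, 0, 0]], [[0, 0, 0], [0, 0, 0]], [[0, 0, 0], [0, 0, 0]]], "claw": 0, "force": 20}}

```text
t: 8.15
position: [0.5016, -0.0117, 0.0698]
ee_rot: [2.329, -2.103, 0.003]
wrist_force: [4.9, -16.5, -1.7]
width: 0.01
```

```bash
python3 -c "
from h import *
avg(8)
S=pic('s7.png')"
```

```text
t 8.55 F [  4.676 -16.326  -1.971] M [-6.112 -1.618  0.028] sdM [0.026 0.022 0.032] tau6 -0.003 sd 0.0001 q6 1.298 yaw -1.469 pos [ 0.5016 -0.0117  0.0698] w 0.01
```

View pics/s7.png

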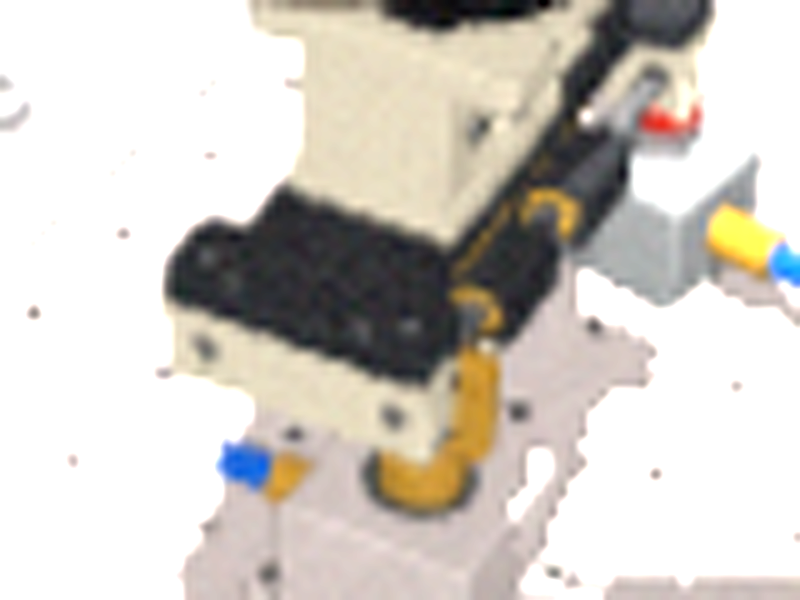

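Gripped: the width reads 10.0 mm, which is the wing's thickness. The grip pulled the arm 2.5 mm sideways with 16 N, so I'll move the centre to relieve that and firm the grip.

{"method": "jog_arm", "body": {"steps": [[[0.0026, -0.0004, 0], [0, 0, 0]], [[0.0026, -0.0004, 0], [0, 0, 0]], [[0.0026, -0.0004, 0], [0, 0, 0]]], "claw": 0, "force": 55}}

```text
t: 8.9
position: [0.5019, -0.0123, 0.0697]
ee_rot: [2.33, -2.106, 0.0]
wrist_force: [-1.1, -5.8, 3.8]
width: 0.0094
```

```bash
python3 -c "
from h import *
avg(8)"
```

```text
t 9.3 F [-1.006 -6.132  2.615] M [-2.299  0.544  0.016] sdM [0.045 0.033 0.028] tau6 -0.017 sd 0.0003 q6 1.304 yaw -1.469 pos [ 0.5019 -0.0123  0.0697] w 0.0097
```

{"method": "jog_arm", "body": {"steps": [[[0.001, 0, 0], [0, 0, 0.1]], [[0.001, 0, 0], [0, 0, 0.2]], [[0.001, 0, 0], [0, 0, 0.3]], [[0.001, 0, 0], [0, 0, 0.4]], [[0.001, 0, 0], [0, 0, 0.4]]]}}

```text
t: 9.8
position: [0.5021, -0.012, 0.0697]
ee_rot: [-1.864, 2.528, 0.001]
wrist_force: [-3.9, 3.9, 5.0]
width: 0.0096
```

```bash
python3 -c "
from h import *
avg(8)"
```

```text
t 10.2 F [-3.987  4.347  4.652] M [1.741 1.688 0.022] sdM [0.066 0.04  0.036] tau6 -0.118 sd 0.224 q6 0.909 yaw -1.866 pos [ 0.5022 -0.012   0.0697] w 0.0097
```

{"method": "jog_arm", "body": {"steps": [[[-0.0005, 0.0008, 0], [0, 0, 0.1]], [[-0.0005, 0.0008, 0], [0, 0, 0.2]], [[-0.0005, 0.0008, 0], [0, 0, 0.3]], [[-0.0005, 0.0008, 0], [0, 0, 0.4]], [[-0.0005, 0.0008, 0], [0, 0, 0.5]], [[-0.0005, 0.0008, 0], [0, 0, 0.6]], [[-0.0005, 0.0008, 0], [0, 0, 0.7]], [[-0.0005, 0.0008, 0], [0, 0, 0.7]]]}}

```text
t: 11.0
position: [0.5029, -0.0111, 0.0698]
ee_rot: [-0.888, 3.011, 0.001]
wrist_force: [0.6, 3.7, -1.4]
width: 0.0098
```

```bash
python3 -c "
from h import *
avg(10)"
```

```text
t 11.5 F [ 2.037  5.115 -1.513] M [ 2.13  -0.576  0.012] sdM [0.053 0.038 0.026] tau6 -0.088 sd 0.1956 q6 0.208 yaw -2.565 pos [ 0.5029 -0.0111  0.0698] w 0.0095
```

```bash
python3 -c "
from h import *
S=pic('s8.png');go(None)"
```

```text
t 11.55 q [ 0.369  0.221 -0.55  -0.    -0.798  0.208] pos [ 0.5029 -0.0111  0.0698] yawx -2.5647 z [ 0.0022  0.0012 -1.    ] F [ 2.06  5.18 -1.28] M [ 2.189 -0.619  0.013] w 0.0094
```

View pics/s8.png

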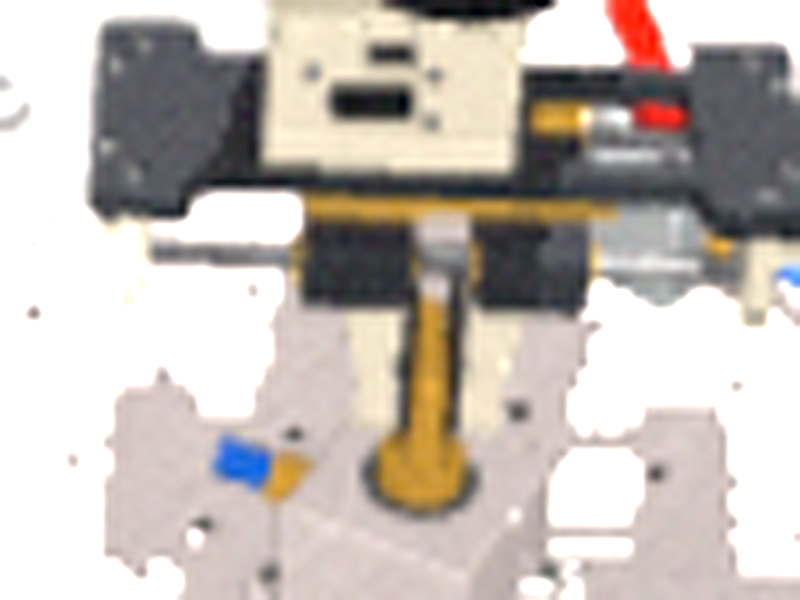

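The wing is seen edge-on, turning with the jaws, 1.1 rad so far. From here I'll go in small steps and feel the torque after each one.

{"method": "jog_arm", "body": {"steps": [[[-0.0005, 0.0004, 0], [0, 0, 0.07]], [[-0.0005, 0.0004, 0], [0, 0, 0.15]], [[-0.0005, 0.0004, 0], [0, 0, 0.15]]]}}

```text
t: 11.85
position: [0.5031, -0.0109, 0.0698]
ee_rot: [-0.662, 3.069, 0.0]
wrist_force: [3.7, 2.9, -1.7]
width: 0.0097
```

```bash
python3 -c "
from h import *
avg(10)"
```

```text
t 12.35 F [ 4.246  3.411 -2.873] M [ 1.398 -1.512  0.024] sdM [0.022 0.027 0.036] tau6 -0.076 sd 0.1495 q6 0.057 yaw -2.715 pos [ 0.5031 -0.0109  0.0699] w 0.0095
```

{"method": "jog_arm", "body": {"steps": [[[0, 0, 0], [0, 0, 0.07]], [[0, 0, 0], [0, 0, 0.15]], [[0, 0, 0], [0, 0, 0.15]]]}}

```text
t: 12.65
position: [0.5033, -0.0109, 0.0699]
ee_rot: [-0.429, 3.11, 0.001]
wrist_force: [5.2, 3.6, -2.9]
width: 0.0094
```

```bash
python3 -c "
from h import *
avg(10)"
```

```text
t 13.15 F [ 5.167  3.128 -3.555] M [ 1.387 -1.85   0.031] sdM [0.021 0.035 0.036] tau6 -0.076 sd 0.1105 q6 -0.093 yaw -2.865 pos [ 0.5033 -0.0109  0.0699] w 0.0097
```

{"method": "jog_arm", "body": {"steps": [[[-0.0008, 0.0002, 0], [0, 0, 0.06]], [[-0.0008, 0.0002, 0], [0, 0, 0.12]], [[-0.0008, 0.0002, 0], [0, 0, 0.12]]]}}

```text
t: 13.45
position: [0.5036, -0.0108, 0.0699]
ee_rot: [-0.243, 3.131, 0.0]
wrist_force: [4.2, 3.1, -2.6]
width: 0.0096
```

```bash
python3 -c "
from h import *
avg(10)"
```

```text
t 13.95 F [ 4.87   2.056 -2.674] M [ 0.878 -1.884  0.047] sdM [0.036 0.031 0.02 ] tau6 -0.063 sd 0.0768 q6 -0.213 yaw -2.985 pos [ 0.5036 -0.0108  0.0699] w 0.0091
```

{"method": "jog_arm", "body": {"steps": [[[0, 0, 0], [0, 0, 0.06]], [[0, 0, 0], [0, 0, 0.12]], [[0, 0, 0], [0, 0, 0.12]]]}}

```text
t: 14.25
position: [0.5038, -0.0108, 0.0699]
ee_rot: [-0.055, 3.139, 0.0]
wrist_force: [6.3, 1.3, -4.1]
width: 0.0098
```

```bash
python3 -c "
from h import *
avg(10)"
```

```text
t 14.75 F [ 5.899  1.748 -3.587] M [ 0.738 -2.195  0.042] sdM [0.022 0.039 0.037] tau6 -0.07 sd 0.0835 q6 -0.333 yaw -3.105 pos [ 0.5038 -0.0108  0.0699] w 0.0094
```

{"method": "jog_arm", "body": {"steps": [[[-0.001, 0.0002, 0], [0, 0, 0.06]], [[-0.001, 0.0002, 0], [0, 0, 0.12]], [[-0.001, 0.0002, 0], [0, 0, 0.12]]]}}

```text
t: 15.05
position: [0.5041, -0.0108, 0.0698]
ee_rot: [0.134, 3.138, -0.0]
wrist_force: [3.7, 1.2, -1.8]
width: 0.0098
```

```bash
python3 -c "
from h import *
avg(10)"
```

```text
t 15.55 F [ 4.674  0.466 -1.256] M [ 0.295 -1.838  0.044] sdM [0.096 0.129 0.03 ] tau6 -0.057 sd 0.1191 q6 -0.455 yaw 3.056 pos [ 0.504  -0.0108  0.0698] w 0.0098
```

{"method": "jog_arm", "body": {"steps": [[[0, 0, 0], [0, 0, 0.06]], [[0, 0, 0], [0, 0, 0.12]], [[0, 0, 0], [0, 0, 0.12]]]}}

```text
t: 15.85
position: [0.5042, -0.0108, 0.0698]
ee_rot: [0.328, 3.123, 0.0]
wrist_force: [5.5, -0.5, -0.9]
width: 0.0093
```

```bash
python3 -c "
from h import *
avg(10)"
```

```text
t 16.35 F [ 5.735 -0.472 -2.049] M [-0.055 -2.295  0.038] sdM [0.021 0.025 0.029] tau6 -0.071 sd 0.0835 q6 -0.577 yaw 2.934 pos [ 0.5042 -0.0108  0.0698] w 0.0096
```

{"method": "jog_arm", "body": {"steps": [[[-0.0008, 0, 0], [0, 0, 0.06]], [[-0.0008, 0, 0], [0, 0, 0.12]], [[-0.0008, 0, 0], [0, 0, 0.12]]]}}

```text
t: 16.65
position: [0.5045, -0.0109, 0.0698]
ee_rot: [0.513, 3.099, -0.0]
wrist_force: [3.9, -0.1, -0.2]
width: 0.0094
```

```bash
python3 -c "
from h import *
avg(10)"
```

```text
t 17.15 F [3.663 0.9   0.902] M [ 0.268 -1.546  0.027] sdM [0.046 0.032 0.011] tau6 -0.072 sd 0.1261 q6 -0.695 yaw 2.815 pos [ 0.5045 -0.0109  0.0698] w 0.0101
```

{"method": "jog_arm", "body": {"steps": [[[0, 0, 0], [0, 0, 0.06]], [[0, 0, 0], [0, 0, 0.12]], [[0, 0, 0], [0, 0, 0.12]]]}}

```text
t: 17.45
position: [0.5047, -0.011, 0.0698]
ee_rot: [0.699, 3.063, -0.0]
wrist_force: [4.0, -1.0, 0.4]
width: 0.0095
```

```bash
python3 -c "
from h import *
avg(10)"
```

```text
t 17.95 F [ 4.915 -0.735  1.168] M [-0.312 -1.995  0.032] sdM [0.054 0.05  0.019] tau6 -0.079 sd 0.1263 q6 -0.815 yaw 2.695 pos [ 0.5047 -0.011   0.0697] w 0.0093
```

{"method": "jog_arm", "body": {"steps": [[[-0.0006, -0.0002, 0], [0, 0, 0.06]], [[-0.0006, -0.0002, 0], [0, 0, 0.12]], [[-0.0006, -0.0002, 0], [0, 0, 0.12]]]}}

```text
t: 18.25
position: [0.5049, -0.0112, 0.0697]
ee_rot: [-0.88, -3.016, -0.0]
wrist_force: [3.6, 1.0, 3.5]
width: 0.0095
```

```bash
python3 -c "
from h import *
avg(10)"
```

```text
t 18.75 F [3.214 1.705 2.771] M [ 0.643 -1.372  0.019] sdM [0.114 0.067 0.028] tau6 -0.066 sd 0.125 q6 -0.934 yaw 2.575 pos [ 0.5049 -0.0113  0.0697] w 0.0094
```

{"method": "jog_arm", "body": {"steps": [[[0, 0, 0], [0, 0, 0.06]], [[0, 0, 0], [0, 0, 0.12]], [[0, 0, 0], [0, 0, 0.12]]]}}

```text
t: 19.05
position: [0.5051, -0.0114, 0.0697]
ee_rot: [1.06, 2.957, 0.0]
wrist_force: [3.5, 1.0, 2.5]
width: 0.0096
```

```bash
python3 -c "
from h import *
avg(10)"
```

```text
t 19.55 F [4.109 0.946 2.925] M [ 0.295 -1.739  0.015] sdM [0.063 0.077 0.034] tau6 -0.072 sd 0.1271 q6 -1.054 yaw 2.455 pos [ 0.505  -0.0114  0.0697] w 0.0098
```

{"method": "jog_arm", "body": {"steps": [[[0, 0, 0], [0, 0, 0.06]], [[0, 0, 0], [0, 0, 0.12]], [[0, 0, 0], [0, 0, 0.12]]]}}

```text
t: 19.85
position: [0.5052, -0.0115, 0.0697]
ee_rot: [1.237, 2.887, -0.0]
wrist_force: [5.3, -0.8, 2.6]
width: 0.0096
```

```bash
python3 -c "
from h import *
avg(10)"
```

```text
t 20.35 F [ 5.34  -0.715  2.767] M [-0.215 -2.116  0.021] sdM [0.024 0.033 0.042] tau6 -0.066 sd 0.0835 q6 -1.175 yaw 2.334 pos [ 0.5051 -0.0115  0.0697] w 0.0097
```

{"method": "jog_arm", "body": {"steps": [[[0, 0, 0], [0, 0, 0.06]], [[0, 0, 0], [0, 0, 0.12]], [[0, 0, 0], [0, 0, 0.12]]]}}

```text
t: 20.65
position: [0.5053, -0.0116, 0.0697]
ee_rot: [1.408, 2.808, -0.0]
wrist_force: [5.3, -1.5, 2.7]
width: 0.0093
```

```bash
python3 -c "
from h import *
avg(10)"
```

```text
t 21.15 F [ 5.82  -1.5    1.515] M [-0.604 -2.343  0.117] sdM [0.036 0.024 0.036] tau6 -0.148 sd 0.0835 q6 -1.295 yaw 2.214 pos [ 0.5052 -0.0116  0.0697] w 0.0097
```

Torque jumped to about 0.12 N m after 2.6 rad: the second stage. Smaller steps now.

{"method": "jog_arm", "body": {"steps": [[[-0.0005, 0, 0], [0, 0, 0.05]], [[-0.0005, 0, 0], [0, 0, 0.1]], [[-0.0005, 0, 0], [0, 0, 0.1]]]}}

```text
t: 21.45
position: [0.5054, -0.0119, 0.0697]
ee_rot: [1.545, 2.735, -0.0]
wrist_force: [4.9, 0.2, 2.2]
width: 0.0099
```

```bash
python3 -c "
from h import *
avg(12)"
```

```text
t 22.05 F [ 5.275 -0.476  2.54 ] M [-0.243 -2.059  0.106] sdM [0.026 0.036 0.027] tau6 -0.142 sd 0.0873 q6 -1.392 yaw 2.115 pos [ 0.5053 -0.0119  0.0697] w 0.0093
```

{"method": "jog_arm", "body": {"steps": [[[0, 0, 0], [0, 0, 0.05]], [[0, 0, 0], [0, 0, 0.1]], [[0, 0, 0], [0, 0, 0.1]]]}}

```text
t: 22.35
position: [0.5054, -0.012, 0.0697]
ee_rot: [1.679, 2.655, -0.0]
wrist_force: [5.9, -2.5, 2.2]
width: 0.0096
```

```bash
python3 -c "
from h import *
avg(14)"
```

```text
t 23.05 F [ 5.713 -1.489  2.031] M [-0.591 -2.215  0.228] sdM [0.033 0.023 0.033] tau6 -0.253 sd 0.0605 q6 -1.492 yaw 2.016 pos [ 0.5054 -0.012   0.0697] w 0.0097
```

{"method": "jog_arm", "body": {"steps": [[[0, 0, 0], [0, 0, 0.05]], [[0, 0, 0], [0, 0, 0.1]], [[0, 0, 0], [0, 0, 0.14]], [[0, 0, 0], [0, 0, 0.14]]]}}

```text
t: 23.45
position: [0.5054, -0.0122, 0.0697]
ee_rot: [1.859, 2.532, -0.001]
wrist_force: [7.6, -3.4, 2.1]
width: 0.0094
```

```bash
python3 -c "
from h import *
avg(20)"
```

```text
t 24.45 F [ 6.002 -3.034  1.663] M [-1.177 -2.454  0.297] sdM [0.027 0.028 0.025] tau6 -0.305 sd 0.042 q6 -1.632 yaw 1.876 pos [ 0.5055 -0.0122  0.0697] w 0.0095
```

{"method": "jog_arm", "body": {"steps": [[[0, 0, 0], [0, 0, 0.05]], [[0, 0, 0], [0, 0, 0.1]], [[0, 0, 0], [0, 0, 0.13]], [[0, 0, 0], [0, 0, 0.13]]]}}

```text
t: 24.85
position: [0.5055, -0.0124, 0.0698]
ee_rot: [2.019, 2.406, -0.001]
wrist_force: [6.8, -3.2, 1.3]
width: 0.0098
```

```bash
python3 -c "
from h import *
avg(20)"
```

```text
t 25.85 F [ 6.5   -3.99   1.609] M [-1.726 -2.633  0.367] sdM [0.024 0.027 0.029] tau6 -0.36 sd 0.0323 q6 -1.762 yaw 1.746 pos [ 0.5054 -0.0125  0.0697] w 0.0101
```

Torque is about 0.37 N m (wrist moment) and 0.36 (joint 6), inside the 0.30–0.45 snug band. I'll release and rise.

{"method": "jog_arm", "body": {"steps": [[[0, 0, 0], [0, 0, 0]], [[0, 0, 0], [0, 0, 0]], [[0, 0, 0], [0, 0, 0]], [[0, 0, 0], [0, 0, 0]], [[0, 0, 0], [0, 0, 0]], [[0, 0, 0], [0, 0, 0]], [[0, 0, -0.03], [0, 0, 0]], [[0, 0, -0.06], [0, 0, 0]], [[0, 0, -0.1], [0, 0, 0]], [[0, 0, -0.1], [0, 0, 0]]], "claw": 0.7}}

```text
t: 26.85
position: [0.5083, -0.0112, 0.1749]
ee_rot: [2.017, 2.402, 0.01]
wrist_force: [0.8, 0.1, 0.4]
width: 0.0609
```

```bash
python3 -c "
from h import *
avg(8)
go([.571,-.239,.17])
S=pic('s9.png',290,180,100,75,8,g=1.4)"
```

```text
t 27.25 F [-0.124 -0.055 -0.247] M [-0.004  0.011 -0.011] sdM [0.028 0.028 0.026] tau6 0.001 sd 0.0007 q6 -1.764 yaw 1.744 pos [ 0.5047 -0.0119  0.1687] w 0.0614
t 27.25 q [ 0.366  0.113 -0.418 -0.    -1.041 -1.764] pos [ 0.5047 -0.0119  0.1687] yawx 1.7435 z [-1.8e-03 -6.0e-04 -1.0e+00] F [0.14 0.67 0.18] M [-0.014 -0.024  0.018] w 0.0614
shift [-0.2351  0.0263 -0.0013]
```

View pics/s9.png

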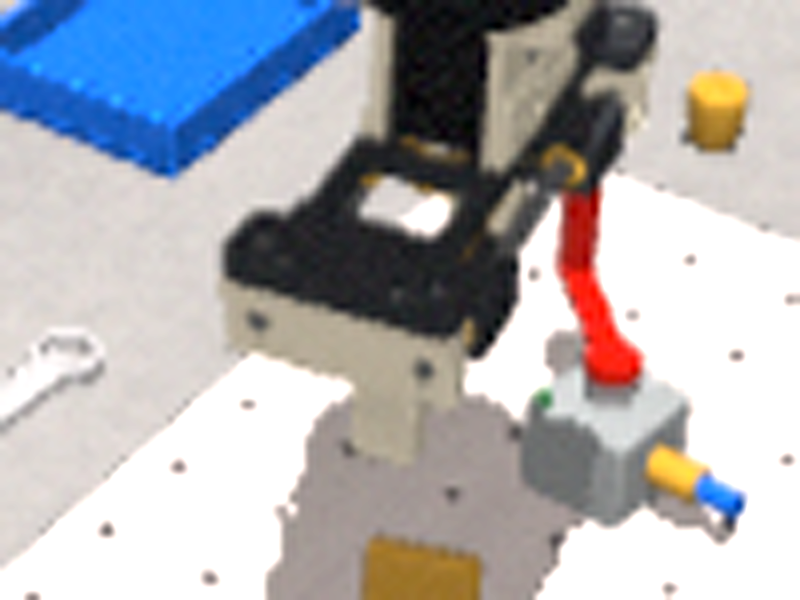

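{"method": "jog_arm", "body": {"steps": [[[-0.235, 0.028, 0], [0, 0, 0.98]], [[-0.235, 0.028, 0], [0, 0, 0.98]], [[-0.235, 0.028, 0], [0, 0, 0.98]], [[-0.235, 0.028, 0], [0, 0, 0.98]], [[-0.235, 0.028, 0], [0, 0, 0.98]], [[-0.235, 0.028, 0], [0, 0, 0.98]], [[-0.235, 0.028, 0], [0, 0, 0.98]], [[-0.235, 0.028, 0], [0, 0, 0.98]], [[-0.235, 0.028, 0], [0, 0, 0.98]]]}}

```text
t: 28.2
position: [0.573, -0.2384, 0.1692]
ee_rot: [-2.914, -1.174, 0.001]
wrist_force: [1.4, -0.3, 0.1]
width: 0.0613
```

```bash
python3 -c "
from h import *
go([.572,-.240,.08],.76)
S=pic('s10.png',310,170,100,75,8,g=1.3)
pic('t10.png',310,230,120,90,6,cam='top',g=1.4)"
```

```text
t 28.2 q [-0.08   0.3   -0.173 -0.    -1.098 -2.295] pos [ 0.573  -0.2384  0.1692] yawx 0.7662 z [-8.e-04  1.e-04 -1.e+00] F [ 1.39 -0.33  0.08] M [-0.06  -0.049 -0.042] w 0.0613
shift [-0.0018  0.0005  0.0892]
turn wz 0.0062
```

View pics/s10.png

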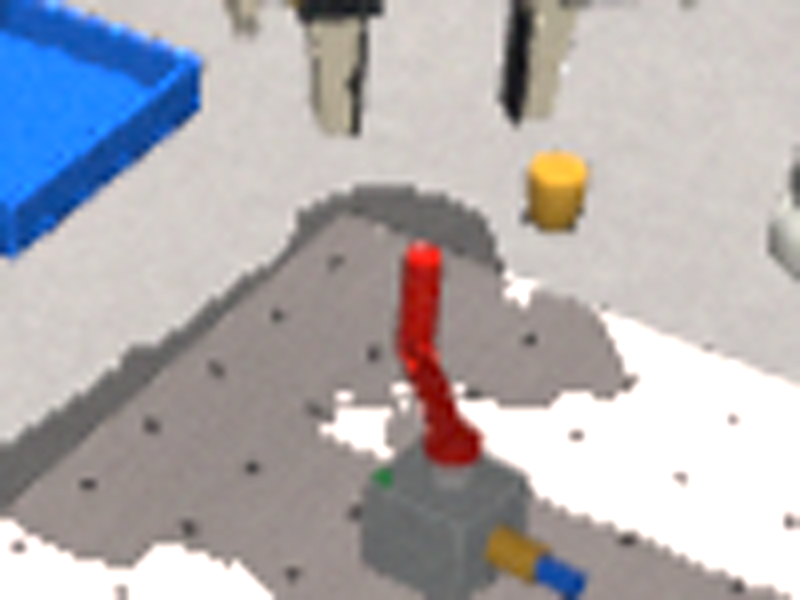

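View pics/t10.png

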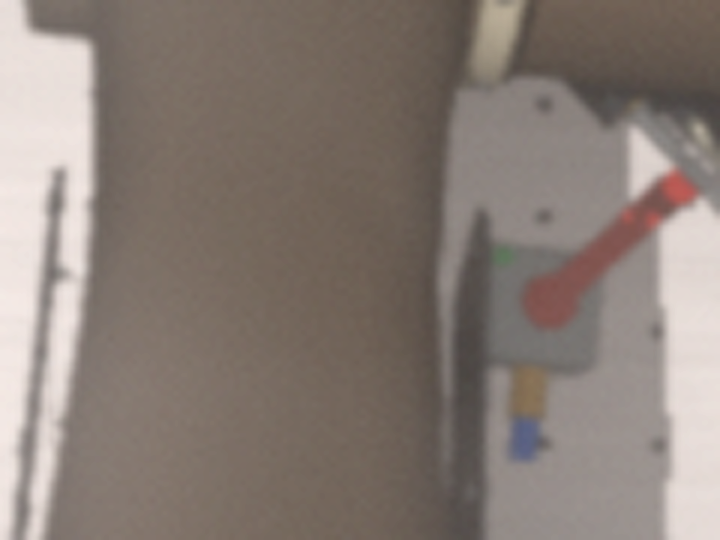

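The fingertips at (340,130) and (515,120) straddle the knob at (420,250). I'll descend.

{"method": "jog_arm", "body": {"steps": [[[-0.001, 0, 0.04], [0, 0, 0]], [[-0.001, 0, 0.07], [0, 0, 0]], [[-0.001, 0, 0.085], [0, 0, 0]], [[-0.001, 0, 0.091], [0, 0, 0]], [[-0.001, 0, 0.091], [0, 0, 0]]]}}

```text
t: 28.8
position: [0.5723, -0.2389, 0.0782]
ee_rot: [-2.914, -1.172, 0.002]
wrist_force: [-0.4, -0.3, 0.1]
width: 0.0612
```

{"method": "jog_arm", "body": {"steps": [[[0, 0, 0], [0, 0, 0]], [[0, 0, 0], [0, 0, 0]], [[0, 0, 0], [0, 0, 0]], [[0, 0, 0], [0, 0, 0]], [[0, 0, 0], [0, 0, 0]], [[0, 0, 0], [0, 0, 0]], [[0, 0, 0], [0, 0, 0]], [[0, 0, 0], [0, 0, 0]]], "claw": 0, "force": 20}}

```text
t: 29.6
position: [0.5725, -0.2394, 0.0788]
ee_rot: [2.915, 1.17, -0.0]
wrist_force: [-0.3, -1.4, 0.8]
width: 0.0158
```

```bash
python3 -c "
from h import *
avg(3);go([.572,-.240,.08],.76)
S=pic('s11.png',310,170,100,75,8,g=1.3)"
```

```text
t 29.75 F [-0.688 -2.503  1.465] M [-0.843  0.274  0.057] sdM [0.076 0.016 0.022] tau6 -0.039 sd 0.0001 q6 -2.297 yaw 0.764 pos [ 0.5724 -0.2394  0.0788] w 0.0154
t 29.75 q [-0.082  0.383 -0.28   0.    -0.908 -2.297] pos [ 0.5724 -0.2394  0.0788] yawx 0.7636 z [-0.e+00 -3.e-04 -1.e+00] F [ 0.18 -3.18  1.96] M [-0.945  0.269  0.055] w 0.0154
shift [-0.0007  0.0001 -0.0012]
turn wz 0.0036
```

View pics/s11.png

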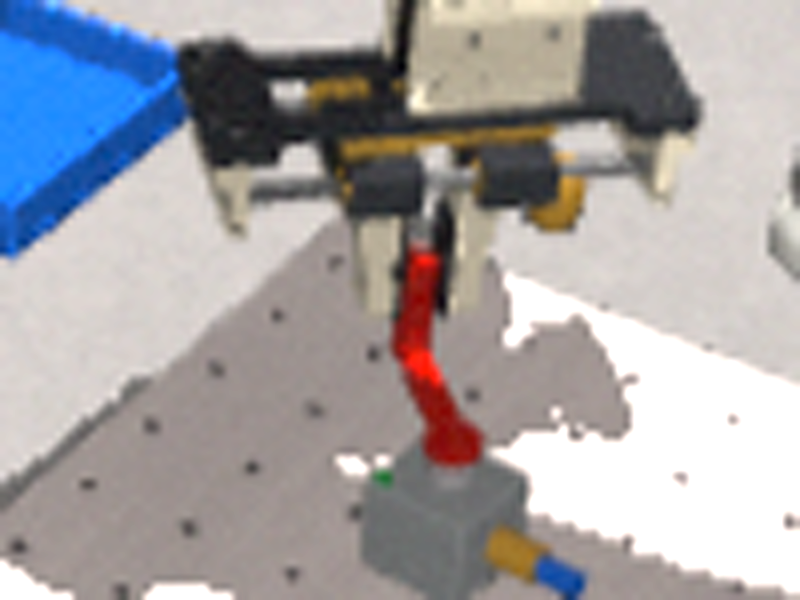

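Knob gripped: width 15.8 mm against a 16 mm knob, at (0.5725, −0.239), 64–65 mm from the measured pivot. I'll swing along the arc.

{"method": "jog_arm", "body": {"steps": [[[0.0065, -0.0003, 0], [0, 0, -0.1]], [[0.0129, -0.0013, 0], [0, 0, -0.2]], [[0.0192, -0.0029, 0], [0, 0, -0.3]], [[0.0253, -0.0051, 0], [0, 0, -0.4]], [[0.0312, -0.008, 0], [0, 0, -0.5]], [[0.0367, -0.0113, 0], [0, 0, -0.6]], [[0.0419, -0.0153, 0], [0, 0, -0.7]], [[0.0466, -0.0197, 0], [0, 0, -0.8]], [[0.0509, -0.0246, 0], [0, 0, -0.9]], [[0.0547, -0.0299, 0], [0, 0, -1.0]]]}}

```text
t: 30.8
position: [0.59, -0.1796, 0.0787]
ee_rot: [-1.992, -2.427, 0.002]
wrist_force: [-5.1, -2.8, 5.8]
width: 0.0154
```

```bash
python3 -c "
from h import *
avg(4);s=read_state();M=R.from_rotvec(s['ee_rot']);print('tool F',M.inv().apply(s['wrist_force']));go(None)"
```

```text
t 31.0 F [-4.866  0.784  5.781] M [ 0.28  1.83 -0.  ] sdM [0.088 0.052 0.032] tau6 0.237 sd 0.6682 q6 -1.396 yaw 1.767 pos [ 0.59   -0.1793  0.0787] w 0.0152
tool F [ 1.4698084  -4.00579851 -5.35053687]
t 31.0 q [ 2.100e-02  3.780e-01 -2.870e-01 -1.000e-03 -9.080e-01 -1.399e+00] pos [ 0.59   -0.1793  0.0787] yawx 1.7634 z [-2.2e-03  4.0e-04 -1.0e+00] F [-4.2   0.67  5.36] M [ 0.311  1.831 -0.035] w 0.0152
```

{"method": "jog_arm", "body": {"steps": [[[0.0065, -0.0008, 0], [0, 0, -0.1]], [[0.0129, -0.0018, 0], [0, 0, -0.2]], [[0.0192, -0.0034, 0], [0, 0, -0.3]], [[0.0253, -0.0056, 0], [0, 0, -0.4]], [[0.03, -0.0079, 0], [0, 0, -0.48]], [[0.03, -0.0079, 0], [0, 0, -0.48]]]}}

```text
t: 31.6
position: [0.5765, -0.1517, 0.0787]
ee_rot: [-1.362, -2.829, 0.001]
wrist_force: [-5.1, -1.0, 5.5]
width: 0.0153
```

```bash
python3 -c "
from h import *
avg(4);s=read_state();M=R.from_rotvec(s['ee_rot']);print('tool F',M.inv().apply(s['wrist_force']));go(None)
p=s['position']-[.528,-.193,0];print(np.arctan2(p[1],p[0]),np.hypot(*p[:2]))"
```

```text
t 31.8 F [-5.753 -1.081  6.305] M [-0.335  2.09  -0.065] sdM [0.028 0.059 0.011] tau6 0.218 sd 0.1708 q6 -0.97 yaw 2.241 pos [ 0.5767 -0.1519  0.0786] w 0.0154
tool F [ 3.08502998 -5.17642457 -6.31139105]
t 31.8 q [ 0.07   0.349 -0.333 -0.    -0.89  -0.971] pos [ 0.5767 -0.1519  0.0786] yawx 2.2403 z [-2.e-03  1.e-04 -1.e+00] F [-5.96 -0.79  6.32] M [-0.313  2.164 -0.08 ] w 0.0154
0.7001271880290357 0.06372587288364719
```

{"method": "jog_arm", "body": {"steps": [[[0.002, -0.0008, 0], [0, 0, -0.03]], [[0.0039, -0.001, 0], [0, 0, -0.06]], [[0.0039, -0.001, 0], [0, 0, -0.06]]]}}

```text
t: 32.1
position: [0.5761, -0.1515, 0.0788]
ee_rot: [1.279, 2.866, -0.002]
wrist_force: [4.7, -13.9, -3.5]
width: 0.0157
```

```bash
cat >> h.py <<'E'
def lev():
    avg(4);s=read_state();M=R.from_rotvec(s['ee_rot']);print('tool F',M.inv().apply(s['wrist_force']))
    p=s['position']-[.528,-.193,0];print(np.arctan2(p[1],p[0]),np.hypot(*p[:2]))
E
python3 -c "
from h import *
lev()"
```

```text
t 32.3 F [  3.213 -13.94   -3.111] M [-4.996 -1.182 -0.166] sdM [0.02  0.015 0.02 ] tau6 0.2 sd 0.0503 q6 -0.915 yaw 2.301 pos [ 0.5761 -0.1515  0.0789] w 0.0159
tool F [-13.20261004  -6.90123306   2.90882001]
0.7117560883420241 0.06347591368141912
```

{"method": "jog_arm", "body": {"steps": [[[0.002, -0.0001, 0], [0, 0, -0.03]], [[0.0039, -0.0002, 0], [0, 0, -0.06]], [[0.0039, -0.0002, 0], [0, 0, -0.06]]]}}

```text
t: 32.6
position: [0.5755, -0.1516, 0.079]
ee_rot: [1.19, 2.899, -0.005]
wrist_force: [13.5, -31.8, -12.0]
width: 0.0153
```

```bash
python3 -c "
from h import *
lev();pic('s12.png',310,170,100,75,8,g=1.3)"
```

```text
t 32.8 F [ 12.716 -31.494 -12.202] M [-11.288  -4.471  -0.137] sdM [0.048 0.044 0.025] tau6 0.155 sd 0.0505 q6 -0.86 yaw 2.362 pos [ 0.5756 -0.1516  0.0791] w 0.0155
tool F [-30.60511806 -12.6366092   12.14062026]
0.71690097447931 0.06307693316083081
```

View pics/s12.png

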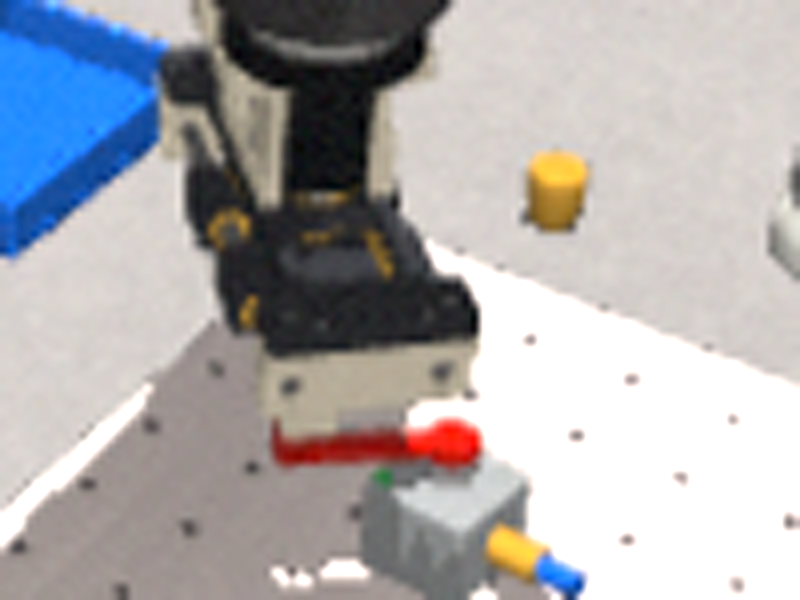

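The stop is felt at the green dot: 30 N with no further travel. I'll ease most of the load off, then let go.

{"method": "jog_arm", "body": {"steps": [[[-0.0015, -0.0005, 0], [0, 0, 0.02]], [[-0.003, -0.001, 0], [0, 0, 0.04]], [[-0.0035, -0.0012, 0], [0, 0, 0.05]], [[-0.0035, -0.0012, 0], [0, 0, 0.05]]]}}

```text
t: 33.25
position: [0.5758, -0.1518, 0.0789]
ee_rot: [1.266, 2.871, -0.001]
wrist_force: [5.9, -13.2, -5.2]
width: 0.0152
```

```bash
python3 -c "
from h import *
lev()"
```

```text
t 33.45 F [  5.54  -12.806  -4.797] M [-4.62  -1.958  0.063] sdM [0.026 0.02  0.029] tau6 -0.096 sd 0.0167 q6 -0.904 yaw 2.312 pos [ 0.5758 -0.1518  0.0789] w 0.0156
tool F [-12.84005417  -4.41283967   4.58792746]
0.710928387365708 0.063097967428485
```

{"method": "jog_arm", "body": {"steps": [[[-0.001, -0.0006, 0], [0, 0, 0]], [[-0.001, -0.0006, 0], [0, 0, 0]]]}}

```text
t: 33.65
position: [0.5758, -0.1519, 0.0789]
ee_rot: [1.265, 2.872, 0.001]
wrist_force: [2.6, -6.7, -2.9]
width: 0.0153
```

{"method": "jog_arm", "body": {"steps": [[[0, 0, 0], [0, 0, 0]], [[0, 0, 0], [0, 0, 0]], [[0, 0, 0], [0, 0, 0]], [[0, 0, 0], [0, 0, 0]], [[0, 0, 0], [0, 0, 0]], [[0, 0, -0.03], [0, 0, 0]], [[0, 0, -0.07], [0, 0, 0]], [[0, 0, -0.12], [0, 0, 0]], [[0, 0, -0.15], [0, 0, 0]], [[0, 0, -0.15], [0, 0, 0]]], "claw": 0.6}}

```text
t: 34.65
position: [0.5763, -0.1514, 0.2345]
ee_rot: [1.26, 2.869, 0.005]
wrist_force: [0.2, -0.3, 0.0]
width: 0.0526
```

{"method": "jog_arm", "body": {"steps": [[[-0.2, 0.02, 0], [0, 0, 0]], [[-0.2, 0.02, 0], [0, 0, 0]], [[-0.2, 0.02, 0], [0, 0, 0]], [[-0.2, 0.02, 0], [0, 0, 0]], [[-0.2, 0.02, 0], [0, 0, 0]], [[-0.2, 0.02, 0], [0, 0, 0]]]}}

```text
t: 35.25
position: [0.7236, -0.2856, 0.2252]
ee_rot: [-1.264, -2.871, 0.001]
wrist_force: [-1.1, 1.1, -0.5]
width: 0.0526
```

```bash
python3 -c "
from h import *
avg(2)
pic('s13.png',310,170,100,100,6,g=1.2);pic('t13.png',300,240,120,80,6,cam='top',g=1.4);pic('tf.png',0,0,640,480,1,cam='top',g=1.2)"
```

```text
t 35.35 F [-0.559 -0.096  0.414] M [0.086 0.085 0.014] sdM [0.023 0.004 0.017] tau6 0.015 sd 0.0104 q6 -0.703 yaw 2.313 pos [ 0.7233 -0.2844  0.2283] w 0.0526
```

View pics/s13.png

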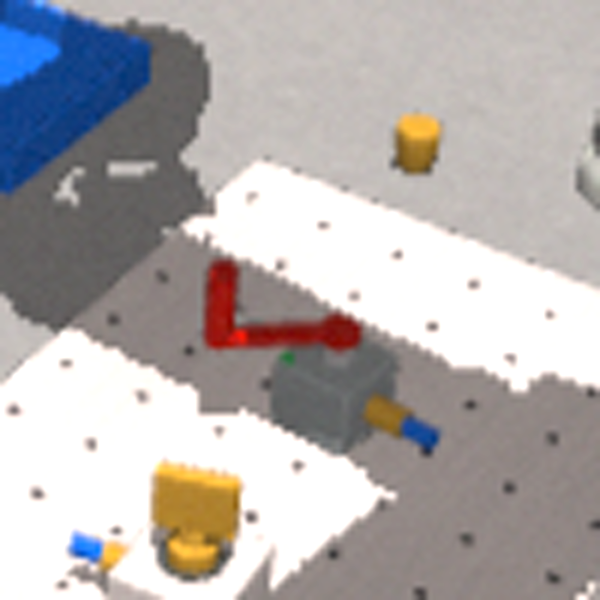

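View pics/t13.png

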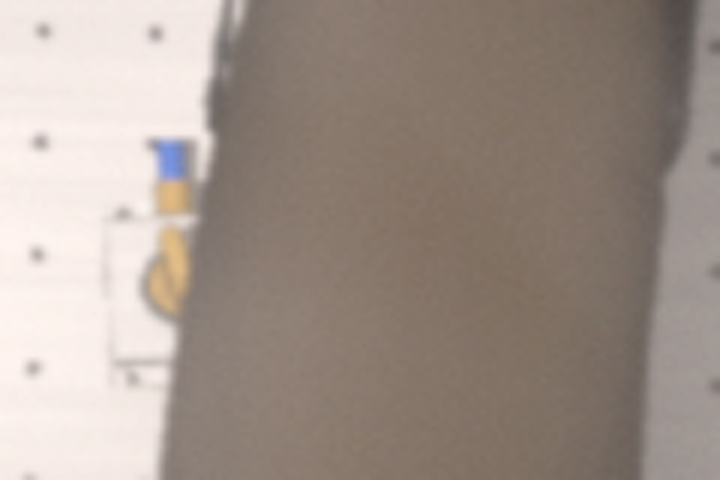

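View pics/tf.png

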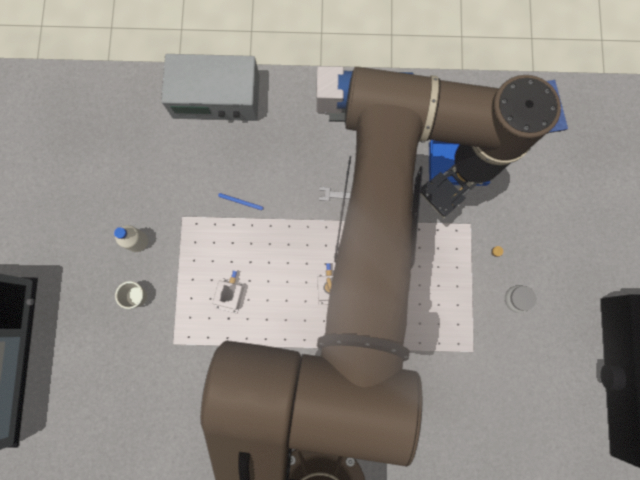

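```bash
python3 -c "
from h import *
S=read_camera('side')
f=lambda X,Y,z:atz(S,(X+.5)/6-.5+310,(Y+.5)/6-.5+170,z)
k=f(224,266,.12);h=f(342,333,.074);b=f(219,340,.075);print(k,h,b);d=k-h;e=b-h;print(np.arctan2(d[1],d[0]),np.arctan2(e[1],e[0]),np.hypot(*d[:2]))
# reference from start picture
S0=S;g=lambda X,Y,z:atz(S0,(X+.5)/6-.5+315,(Y+.5)/6-.5+195,z)
d=g(288,40,.12)-g(310,180,.074);print('start',np.arctan2(d[1],d[0]))
"
```

```text
[ 0.5769925 -0.1505163  0.12     ] [ 0.52564607 -0.19151197  0.074     ] [ 0.57460732 -0.14689851  0.075     ]
0.6737727209259159 0.7389683374329338 0.06570464993884577
start -0.8022929347491331
```

The knob stayed where the stop was felt, at (0.577, −0.151), and the robot touches nothing. I'll hand the job in.

```bash
python3 -c "
from bench import *
print(sign_off())"
```

```text
the job is handed in; nothing more can be done
None
```

I tightened the brass wing plug to about 0.37 N m, then swung the red lever counter-clockwise to its open stop and let go. The job was handed in at about 35 s.

- **Plug:** I turned it clockwise about 3.07 rad in one grasp. The torque rose as described: about 0.05 N m running in, about 0.12, then wedging from about 0.23. The last readings before release were about 0.37 N m at the wrist and 0.36 N m at joint 6, inside the 0.30–0.45 snug range.
- **Lever:** The stop was firm, with 30 N and no further travel, at the green-dot corner. I eased off most of the load before opening the fingers. The last side picture shows the knob at the same spot, and the robot was touching nothing.
- **Everything else:** In the last top picture the black plug and most of the other items look as they were. The arm hid the lever, part of the spanner and part of the brass plug there, and I did not measure the black plug's angle.

**Checks that disagreed:**
- **Tool height:** The fingertips were really about 35 mm higher than the stated tool geometry and reported height predict. My first closing therefore shut on air above the wing. I lowered using the pictures and confirmed each grasp by its width: 10 mm on the wing and about 15.5 mm on the knob.
- **Lever angle:** From the pictures the lever swung about 1.48–1.54 rad. That is slightly under 1.57, which fits its starting a little open, but the camera is too coarse to confirm it. I relied on the felt stop.

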